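# Release the lock-out slide and shut the ink drawer

### The arm

A 7-joint arm with a two-finger parallel gripper is mounted at the origin on the work surface. World frame = base frame: x ahead of the robot, y to its left, z up, the work surface at z = 0. Lengths are in m, angles in rad, forces in N, time in s.
With the tool pointing down it reaches from about 0.425 to 0.925 m from the base axis. Payload 6.8 kg.
Tool frame: the origin (TCP) lies at the very end of the fingers, on their centre line; the grasp point (between the pads) lies 19 mm behind it; z points along the fingers, y is the line along which they close (so a half turn about z gives the same grasp; the last joint's range is limited). The gripper opens to 85 mm and grips with 20 to 120 N. Pads are 22 mm wide; open, the fingers measure 114 mm over their backs; the gripper's body (76 mm by 85 mm) begins 54 mm behind the grasp point. The pads swing forward as they close: fully open they stand 13 mm farther back than shut.
Start: joints at [-1.343, 0.477, 0.022, 1.555, -0.011, 1.109, -0.083], TCP at [0.222, 0.637, 0.231] pointing down, gripper open.
Joint ranges: [-2.96, 2.96], [-0.34, 2.1], [-1.41, 1.46], [0.24, 2.44], [-1.37, 4.51], [0.17, 1.92], [-2.96, 2.96]. Speed limits (rad/s): [2.39, 2.39, 3.14, 3.14, 3.14, 3.14, 3.14].

### API

Orientations are given as a rotation vector (axis times angle).
In Python, from bench import monitor, optics, r gives the robot as it stands.
- The arm moves only by the shell command python3 -m crank 'ROWS' [OPENING] [FORCE]. ROWS is JSON, a list of rows, each a list of 2 entries, a list of its own where there are three numbers: the shift along the tool's x, y, z in cm, then the turn, a rotation vector about the tool's x, y, z in rad. A call has 1 to 5 rows; each row shifts and turns the commanded pose from where the row before left it, along the tool's axes as they then stand; what a row does not reach is not made up. A row lasts 1/10 s, in which the tool goes at most 50 mm and 8.59 degrees, less where a joint would pass 70% of its speed; a pose out of reach is approached as far as the arm can. A call is refused whole if a number of a shift passes 5 or a number of a turn 0.15, either way. A call with a gripper value outside its range is refused whole. OPENING is the finger opening in cm, from 0 to 8.54, set as the call begins (- or left out, the last holds). The fingers move at their own pace and stop on an object; FORCE is the grip in N (left out, the last holds). Time passes only in rows, so rows that do not move let the fingers close. It gives the time, the measured TCP pose, the force, the opening and the grip force at its end, in the units of the state.
- monitor.get_obs(): the state, without advancing time (a new reading comes with each control period).
- optics.grab_frame(name): name is "side" or "top" or "wrist"; returns (picture, depth): 400x640x3 uint8, red, green, blue; 400x640 float32, m along the optical axis (not along the pixel's ray), 0 where there is no reading.
- optics.camera_model(name): a dict with "vertical_fov" (degrees; the focal length in pixels is half the picture's height over the tangent of half this angle, whatever the lens; pixels are square), "cx", "cy" (the principal point, pixels), "R" (3x3) and "t" (3): a world point X has camera coordinates R X + t; the wrist camera has in their place "hand_eye" (4x4, takes a point from camera to tool coordinates, whose origin is the TCP and whose axes are the flange's). Camera axes: x right, y down, z forward; pixel columns grow to the right and rows downward; lengths in m; the calibration is good to about 2 mm. A picture is of the moment at which its call begins: read the wrist's pose just before it. camera_model takes no time and is no camera call.
- r.hand_in(): hands the job in; it is judged then, once.
The state is a dict: "clock": time; "joints": joint angles; "qvel": joint speeds; "tau": joint torques, N m; "tcp_pos": TCP position; "orientation": TCP orientation; "contact_force": force on the tool from outside, world axes, zero at the start; "moment": the same for the moment, N m; "grip_width": finger opening in m; "gripper_force": force on a finger pad.
Only numpy, scipy, OpenCV 4.12 (cv2) and the standard library are available. Lean on these libraries where they do the work, as an engineer would, in place of code of your own. Each camera call takes 0.05 s, during which the arm holds its last target. There are 200 camera calls.

### The job

The ink drawer stands locked out at full extension. Only one of the two red levers that stick out of its front releases it, and which one shows only when you try: hold that lever down while you start the drawer in, then push it gently fully home and let go. Do not force or slam it, keep the ink tins upright in the drawer, and leave the other things on the bench where they are.

Things in the scene. Friction and masses are not known exactly. Their poses are not given: they have to be found in the camera images.
- cabinet: low green drawer cabinet, fixed to the bench; 260 deep (x), 340 wide (y), 140 tall; on adjustable feet that hold its underside 0 to 30 above the bench; origin at the level of its underside, under the middle of its open front, the body reaching 260 from there along its x axis, which points away from the robot, the way the drawer shuts; y along its front, z up. One wide drawer, which is out by 160 towards the robot at the start.
- drawer_front (a point): on the robot-side face of the drawer's green front panel, at its middle, 120 mm above the underside of the cabinet (the panel reaches from 24 to 128 mm above it, 340 wide, 18 thick, flat except for a brass plate 3 proud, 90 wide, 97 to 113 above it, at the middle, and the two levers). Axes as the cabinet's; x is the way to push.
- drawer (a joint): how far the drawer is out, m: 0 fully home (panel against the cabinet), 0.16 fully out and locked. Unlocked it slides with about 3 N plus slight drag (6 N per m/s) and stays where it is left; locked it gives at most 2 mm. Once it has gone in 35 mm with the right lever held down, the catch is passed and no lever is needed.
- lever_left_pad (a point): centre of the upper face of the visible part of the left release lever (+y of the cabinet's own frame; left as seen from the robot), 108 mm above the underside of the cabinet when up. It is a flat red paddle, 44 wide (y), sticking out 38 towards the robot from the face of the drawer front; this point is 19 out from that face and 105 from the drawer's middle. Axes: x towards the cabinet (the way the drawer shuts), y along the drawer front, z up, and it tilts with the paddle.
- lever_left (a joint): left release lever, rad: 0 up (sprung, as it stands at rest) to 0.24 fully down; its pivot is 45 mm inside the face of the drawer front, level with the paddle's upper face, so the outer end dips most. Beyond about 0.13 it frees its catch, if that is the catch that holds (about 5 to 8 N on the paddle). It springs up when let go.
- lever_right_pad (a point): centre of the upper face of the visible part of the right release lever (-y of the cabinet's own frame; right as seen from the robot), 108 mm above the underside of the cabinet when up. It is a flat red paddle, 44 wide (y), sticking out 38 towards the robot from the face of the drawer front; this point is 19 out from that face and 105 from the drawer's middle. Axes: x towards the cabinet (the way the drawer shuts), y along the drawer front, z up, and it tilts with the paddle.
- lever_right (a joint): right release lever, rad: 0 up (sprung, as it stands at rest) to 0.24 fully down; its pivot is 45 mm inside the face of the drawer front, level with the paddle's upper face, so the outer end dips most. Beyond about 0.13 it frees its catch, if that is the catch that holds (about 5 to 8 N on the paddle). It springs up when let go.
- tin_red_center (a point): red ink tin with a steel lid, 60 across, 54 tall, 0.25 kg, loose and standing in the drawer; point half-way up, z up the tin
- tin_blue_center (a point): blue ink tin with a steel lid, 60 across, 54 tall, 0.25 kg, loose and standing in the drawer; point half-way up, z up the tin
- tin_yellow_center (a point): yellow ink tin with a steel lid, 60 across, 54 tall, 0.25 kg, loose and standing in the drawer; point half-way up, z up the tin
- roller: hand ink roller lying flat: black cylinder 110 long, 48 across, wooden handle; origin under the cylinder
- spray: orange bottle with red cap, 64 across, 170 tall, origin at its foot
- jar: jar with white lid, 72 across, 90 tall, origin at its foot
- pot: open white pot, 76 across, 90 tall, origin at its foot
- knife: spatula lying flat, about 200 long, origin under its middle
Not all that is in view belongs to the job. Leave any black or brown look-alike of the part that bears tin_red_center alone.

How it is judged:
By the outcome, as a careful person would: the job done as asked, in the order asked, and still so for the second after the job is handed in, with the robot touching nothing.
It also fails if it takes over 42 s, if anything falls off the work surface, if the arm or the gripper's body presses on something with over 40 N, if the wrist force passes 120 N, or if a joint passes its speed limit or range.

## Working session

There is one attempt and no reset: what is moved stays moved. The work goes in short steps, Python scripts to look and compute and a shell command to move; the robot and the scene stay as the last step left them, time stands still between calls to the robot, and variables do not carry over. Pictures are saved under pics/ and viewed, at most 10 in all, crops included, and the job is handed in when it is done.

```bash
mkdir -p pics; ls; cat > h.py <<'E'
import numpy as np, cv2
from scipy.spatial.transform import Rotation as Ro
from bench import monitor, optics, r
def world(name,d,u,v,obs=None):
    m=optics.camera_model(name); f=200/np.tan(np.radians(m["vertical_fov"])/2)
    p=np.array([(u-m["cx"])/f*d,(v-m["cy"])/f*d,d])
    if name=="wrist":
        H=np.array(m["hand_eye"]); q=H[:3,:3]@p+H[:3,3]
        return Ro.from_rotvec(obs["orientation"]).as_matrix()@q+obs["tcp_pos"]
    return np.array(m["R"]).T@(p-np.array(m["t"]))
E
python3 - <<'E'
from h import *
for n in("top","side"):
    o=monitor.get_obs(); p,d=optics.grab_frame(n); np.savez(f"pics/{n}.npz",p=p,d=d)
    cv2.imwrite(f"pics/{n}1.png",p[:,:,::-1])
    m=optics.camera_model(n); print(m)
o=monitor.get_obs();print({k:np.round(v,3) for k,v in o.items()}); print(Ro.from_rotvec(o["orientation"]).as_matrix().round(3))
E
```

```text
pics
{'vertical_fov': 57.3456937546881, 'cx': 316.46550594340437, 'cy': 197.9311058999896, 'R': array([[-0.16899408, -0.98561255, -0.00298438],
       [-0.96372332,  0.16587408, -0.20910081],
       [ 0.20658741, -0.03246068, -0.97788954]]), 't': array([0.07705151, 0.57227593, 0.98094826])}
{'vertical_fov': 50.908368251033565, 'cx': 322.8984785284948, 'cy': 195.33953202952708, 'R': array([[ 0.93157987, -0.36332089,  0.01252545],
       [-0.27441502, -0.72538246, -0.63128177],
       [ 0.2384436 ,  0.58465222, -0.77545241]]), 't': array([-0.5222613 ,  0.20992476,  1.17121509])}
{'clock': np.float64(0.1), 'joints': array([-1.343,  0.478,  0.022,  1.556, -0.012,  1.109, -0.083]), 'qvel': array([ 0.001, -0.   ,  0.   , -0.001, -0.   , -0.   , -0.   ]), 'tau': array([ 5.0000e-03, -5.9776e+01,  1.6140e+00, -2.8195e+01,  1.3000e-02,
        5.0000e-03, -0.0000e+00]), 'tcp_pos': array([0.222, 0.637, 0.23 ]), 'orientation': array([-5.250e-01, -3.097e+00,  3.000e-03]), 'contact_force': array([-0.329,  0.293,  0.761]), 'moment': array([ 0.059, -0.036, -0.024]), 'gripper_force': np.float64(0.0), 'grip_width': np.float64(0.085)}
[[-0.944  0.33  -0.   ]
 [ 0.33   0.944 -0.002]
 [-0.    -0.002 -1.   ]]
```

View pics/top1.png

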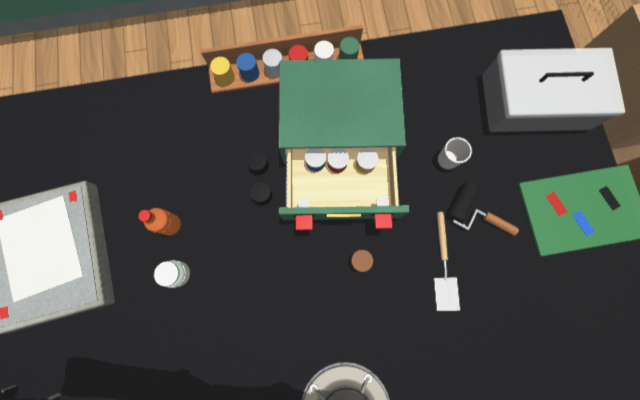

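View pics/side1.png

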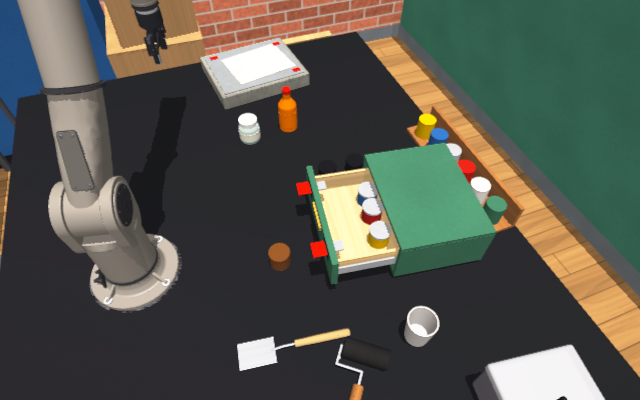

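Candidates for the red levers in the top view are the paddles at (304,222) and (383,220). Other red things there are the tray corner tabs at (72,196), the spray cap at (145,215), the mat strip at (557,203) and the shelf tin at (298,55). By the description I choose the two paddles on the green drawer front. The brown tin at (362,260) stands close in front of the right lever. Next I take one close crop and measure.

```bash
python3 - <<'E'
from h import *
z=np.load("pics/top.npz");p,d=z["p"],z["d"]
c=cv2.resize(p[140:280,250:430],None,fx=4,fy=4,interpolation=cv2.INTER_CUBIC);cv2.imwrite("pics/crop1.png",c[:,:,::-1])
W=lambda n,d,u,v:world(n,d[v,u],u,v).round(4)
for nm in("top","side"):
    z=np.load(f"pics/{nm}.npz");p,d=z["p"].astype(int),z["d"]
    red=((p[:,:,0]>150)&(p[:,:,1]<60)&(p[:,:,2]<60)).astype(np.uint8)
    n,l,s,ce=cv2.connectedComponentsWithStats(red)
    for i in range(1,n):
        if s[i,4]>60:
            v,u=np.nonzero(l==i);q=np.array([world(nm,d[b,a],a,b) for a,b in zip(u,v)])
            print(nm,ce[i].round(1),s[i],np.median(q,0).round(4),q.min(0).round(3),q.max(0).round(3))
z=np.load("pics/top.npz");d=z["d"]
for u,v in[(285,211),(320,210),(370,209),(404,209),(362,260),(282,140),(403,147),(284,66),(399,66),(368,158),(338,158),(316,158),(340,100)]:print(u,v,W("top",d,u,v))
E
```

```text
side [467.  167.3] [458 159  18  21 221] [ 1.0294 -0.0478  0.0811] [ 0.265 -0.722  0.028] [1.077 0.028 1.047]
side [303.2 188. ] [296 182  16  13 164] [0.5072 0.0229 0.1197] [ 0.486 -0.005 -0.003] [0.542 0.15  0.129]
side [318.3 248.8] [310 241  18  17 224] [ 0.4749 -0.1847  0.1198] [ 0.454 -0.209 -0.002] [ 0.513 -0.086  0.128]
285 211 [0.54   0.0684 0.1394]
320 210 [ 0.5266 -0.0219  0.1423]
370 209 [ 0.5073 -0.1507  0.1415]
404 209 [ 0.4919 -0.2372  0.1439]
362 260 [ 0.3842 -0.1159  0.0515]
282 140 [0.7307 0.0464 0.1506]
403 147 [ 0.6611 -0.2744  0.1346]
284 66 [0.9441 0.0079 0.1564]
399 66 [ 0.8895 -0.3089  0.1558]
368 158 [ 0.6551 -0.18    0.1064]
338 158 [ 0.6685 -0.0975  0.1088]
316 158 [ 0.6791 -0.0373  0.1083]
340 100 [ 0.8182 -0.1282  0.152 ]
```

View pics/crop1.png

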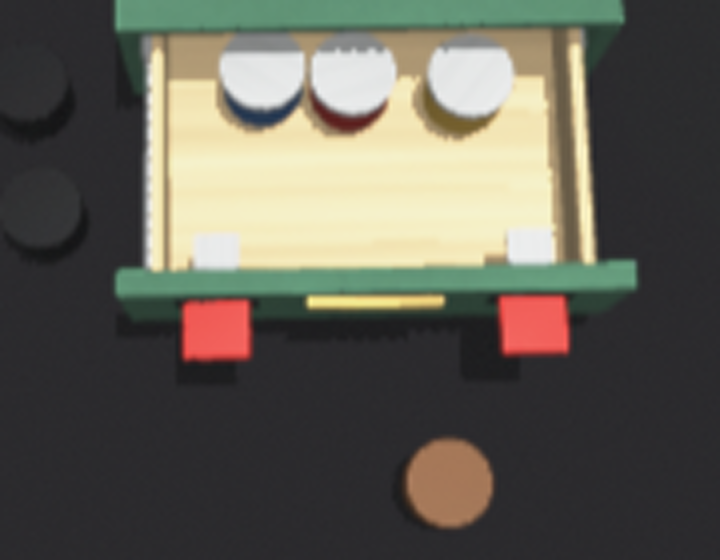

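The crop confirms two red paddles: left centre at crop (217,330), right at (534,324). The tins are at the back of the drawer, and the brown tin is on the bench in front. Pads are at about L (0.507,0.023,0.120) and R (0.475,-0.185,0.120). Cabinet yaw is about -0.155. I'll move above the left lever with the fingers shut.

```bash
python3 -m crank '[[[-2,-2,0],[0,0,0]],[[-3.4,-3.5,0],[0,0,0]],[[-3.4,-3.5,0],[0,0,0]],[[-3.4,-3.5,0],[0,0,0]],[[-3.4,-3.5,0],[0,0,0]]]' 0 40
python3 -m crank '[[[-3.4,-3.5,0],[0,0,0]],[[-3.4,-3.5,0],[0,0,0]],[[-3.4,-3.5,0],[0,0,0]],[[-3.4,-3.5,0],[0,0,0]],[[-3.4,-3.5,0],[0,0,0]]]'
python3 -m crank '[[[-3.4,-3.5,0],[0,0,0]],[[-3.4,-3.5,0],[0,0,0]],[[-3.4,-3.5,0],[0,0,0]],[[-2,-2,0],[0,0,-0.09]],[[0,0,0],[0,0,-0.09]]]'
python3 - <<'E'
from h import *
L=np.array([.507,.023,.120])
o=monitor.get_obs();R=Ro.from_rotvec(o["orientation"]).as_matrix()
print(o["tcp_pos"],R.round(3),(R.T@(L-o["tcp_pos"])*100).round(2))
p,d=optics.grab_frame("wrist");np.savez("pics/w1.npz",p=p,d=d);cv2.imwrite("pics/w1.png",p[:,:,::-1])
E
```

```text
clock: 0.6
tcp_pos: [0.3175, 0.4327, 0.2309]
orientation: [-0.525, -3.097, 0.001]
contact_force: [1.6, -0.2, 0.5]
grip_width: 0.0123
gripper_force: 0.0
clock: 1.1
tcp_pos: [0.4201, 0.2115, 0.2312]
orientation: [-0.525, -3.097, -0.0]
contact_force: [1.3, 0.5, -0.5]
grip_width: 0.0001
gripper_force: 0.0
clock: 1.6
tcp_pos: [0.495, 0.0504, 0.2313]
orientation: [0.251, 3.131, -0.003]
contact_force: [-0.4, 0.3, 0.2]
grip_width: -0.0005
gripper_force: 0.0
[0.49499197 0.05040561 0.23128172] [[-0.987  0.159  0.001]
 [ 0.159  0.987 -0.002]
 [-0.001 -0.002 -1.   ]] [-1.61 -2.5  11.13]
```

View pics/w1.png

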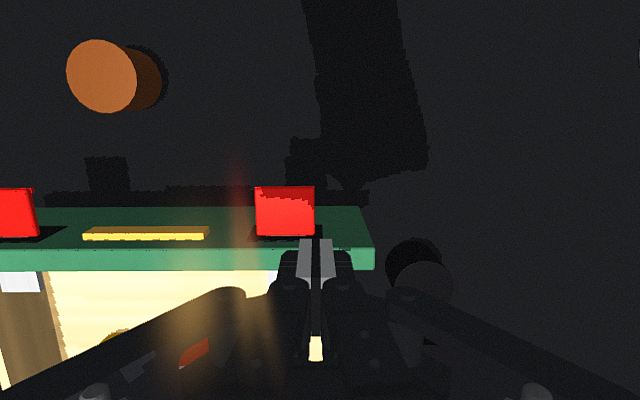

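The wrist view shows the left paddle at columns 255–315 and rows 187–237. The panel runs level, so the yaw is good. I'll measure the pad from this view.

```bash
python3 - <<'E'
from h import *
o=monitor.get_obs();R=Ro.from_rotvec(o["orientation"]).as_matrix()
d=np.load("pics/w1.npz")["d"]
for u,v in[(258,190),(311,190),(259,232),(312,232),(285,212),(15,212),(130,257),(240,259),(360,257)]:
    q=world("wrist",d[v,u],u,v,o);print(u,v,q.round(4),(R.T@(q-o["tcp_pos"])*100).round(2))
E
```

```text
258 190 [0.485  0.0116 0.1187] [ 0.28 -4.2  11.25]
311 190 [0.4906 0.0499 0.1202] [ 0.32 -0.33 11.09]
259 232 [0.5167 0.0063 0.12  ] [-2.93 -4.24 11.11]
312 232 [0.5231 0.0455 0.1192] [-2.96 -0.27 11.19]
285 212 [0.5046 0.0281 0.1186] [-1.4  -2.27 11.25]
15 212 [ 0.474  -0.1696  0.1191] [ -1.38 -22.27  11.22]
130 257 [ 0.5145 -0.083   0.1394] [ -4.07 -13.1    9.17]
240 259 [ 0.5278 -0.0066  0.1393] [-4.23 -5.35  9.18]
360 257 [0.5399 0.0775 0.1379] [-4.14  3.15  9.32]
```

```bash
python3 -m crank '[[[-1.5,-2.3,2],[0,0,0]],[[0,0,3.5],[0,0,0]],[[0,0,3],[0,0,0]],[[0,0,1.8],[0,0,0]],[[0,0,0.5],[0,0,0]]]'
python3 -m crank '[[[0,0,0.4],[0,0,0]],[[0,0,0.3],[0,0,0]],[[0,0,0.3],[0,0,0]],[[0,0,0],[0,0,0]]]'
```

```text
clock: 2.15
tcp_pos: [0.5032, 0.0308, 0.1212]
orientation: [-0.245, -3.128, 0.002]
contact_force: [-0.2, -0.1, 0.7]
grip_width: -0.0001
gripper_force: 0.0
clock: 2.55
tcp_pos: [0.5054, 0.0307, 0.1138]
orientation: [0.244, 3.131, 0.001]
contact_force: [-2.0, 1.1, 3.5]
grip_width: 0.0004
gripper_force: 1.8
```

```bash
python3 -m crank '[[[0,0,0.4],[0,0,0]],[[0,0,0.3],[0,0,0]],[[0,0,0],[0,0,0]]]'
```

```text
clock: 2.85
tcp_pos: [0.5065, 0.0305, 0.1067]
orientation: [0.244, 3.129, 0.001]
contact_force: [0.3, 0.9, 6.2]
grip_width: -0.0001
gripper_force: 2.9
```

```bash
python3 -m crank '[[[-0.2,0,0],[0,0,0]],[[-0.2,0,0],[0,0,0]],[[-0.2,0,0],[0,0,0]],[[0,0,0],[0,0,0]]]'; python3 -m crank '[[[-0.2,0,0],[0,0,0]],[[-0.1,0,0],[0,0,0]],[[0,0,0],[0,0,0]]]'
```

```text
clock: 3.25
tcp_pos: [0.5113, 0.0297, 0.1065]
orientation: [0.244, 3.132, 0.001]
contact_force: [-1.9, 0.5, 5.3]
grip_width: -0.0001
gripper_force: 2.9
clock: 3.55
tcp_pos: [0.5141, 0.0293, 0.1064]
orientation: [0.244, 3.132, 0.001]
contact_force: [-2.4, 1.4, 6.6]
grip_width: -0.0001
gripper_force: 2.9
```

```bash
python3 -m crank '[[[-0.2,0,0],[0,0,0]],[[-0.1,0,0],[0,0,0]],[[0,0,0],[0,0,0]]]'; python3 -m crank '[[[-0.2,0,0],[0,0,0]],[[0,0,0],[0,0,0]]]'
```

```text
clock: 3.85
tcp_pos: [0.5171, 0.0288, 0.1064]
orientation: [0.244, 3.132, 0.001]
contact_force: [-1.8, 1.0, 5.5]
grip_width: 0.0001
gripper_force: 2.9
clock: 4.05
tcp_pos: [0.519, 0.0285, 0.1064]
orientation: [0.244, 3.132, 0.001]
contact_force: [-3.0, 1.3, 5.8]
grip_width: -0.0
gripper_force: 2.9
```

```bash
python3 -m crank '[[[-0.2,0,0],[0,0,0]],[[0,0,0],[0,0,0]]]'; python3 -m crank '[[[-0.2,0,0],[0,0,0]],[[0,0,0],[0,0,0]]]'; python3 - <<'E'
from h import *
p,d=optics.grab_frame("wrist");cv2.imwrite("pics/w2.png",p[:,:,::-1])
E
```

```text
clock: 4.25
tcp_pos: [0.521, 0.0282, 0.1065]
orientation: [0.244, 3.132, 0.001]
contact_force: [-2.6, 0.6, 5.4]
grip_width: -0.0004
gripper_force: 2.9
clock: 4.45
tcp_pos: [0.523, 0.0279, 0.1065]
orientation: [0.244, 3.132, 0.001]
contact_force: [-2.1, 1.3, 4.6]
grip_width: 0.0003
gripper_force: 2.9
```

View pics/w2.png

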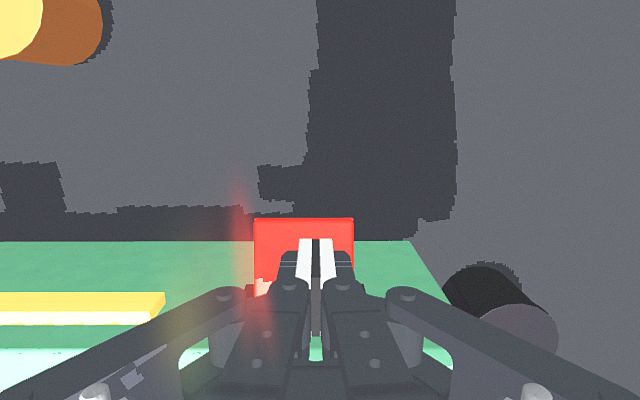

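The wrist view shows the finger on the paddle, whose outer edge is at row 218. Depth will tell whether the drawer has moved.

```bash
python3 - <<'E'
from h import *
o=monitor.get_obs();R=Ro.from_rotvec(o["orientation"]).as_matrix()
p,d=optics.grab_frame("wrist")
for u,v in[(270,221),(340,221),(80,292),(80,322)]:
    q=world("wrist",d[v,u],u,v,o);print(u,v,q.round(4),(R.T@(q-o["tcp_pos"])*100).round(2))
a=np.load("pics/top.npz")["p"];b,d=optics.grab_frame("top")
for u in(295,330,345,370):
    f=lambda p:[int(x) for x in p[200:222,u].astype(int)@[-1,2,-1]]
    print(u,f(a),f(b))
E
```

```text
270 221 [0.5048 0.0104 0.0989] [ 1.53 -2.01  0.76]
340 221 [0.5086 0.0408 0.1017] [1.62 1.05 0.48]
80 292 [ 0.5203 -0.0746  0.1096] [ -1.32 -10.17  -0.32]
80 322 [ 0.5261 -0.0668  0.1247] [-1.78 -9.3  -1.83]
295 [37, 37, 37, 35, 35, 35, 34, 40, 73, 80, 80, 80, 79, 62, 30, -5, -46, -46, -39, -45, -61, -60] [5, 5, 4, 4, 5, 6, 6, 5, 6, 6, 4, 5, 5, 5, 6, 6, 6, 5, 6, 6, 6, 4]
330 [38, 36, 35, 36, 37, 36, 45, 66, 79, 82, 83, 82, 79, 54, 67, 77, 59, 28, 27, 17, 1, -3] [47, 77, 83, 85, 84, 83, 69, 39, 59, 79, 71, 31, 27, 20, 7, -2, -2, -1, 0, -1, -4, -3]
345 [35, 35, 35, 35, 36, 38, 51, 76, 81, 82, 81, 80, 68, 37, 49, 78, 65, 31, 23, 12, 0, -2] [44, 74, 82, 81, 83, 84, 64, 34, 53, 64, 37, 23, 27, 17, 2, -2, -2, -3, -3, -2, -3, -2]
370 [36, 35, 35, 36, 37, 41, 53, 76, 82, 82, 83, 82, 61, 35, 30, 30, 31, 30, 20, 6, -3, -1] [59, 80, 84, 85, 85, 83, 63, 37, 31, 29, 31, 30, 25, 10, 0, -2, -3, -1, -3, -3, -3, -2]
```

The panel has moved in about 15 mm with only about 3 N of push, so the left lever is the right one. I'll keep it down and go on gently.

```bash
python3 -m crank '[[[-0.2,0,0],[0,0,0]],[[-0.3,0,0],[0,0,0]],[[-0.3,0,0],[0,0,0]],[[-0.3,0,0],[0,0,0]],[[-0.3,0,0],[0,0,0]]]'
python3 -m crank '[[[-0.3,0,0],[0,0,0]],[[-0.3,0,0],[0,0,0]],[[-0.3,0,0],[0,0,0]],[[-0.3,0,0],[0,0,0]],[[-0.3,0,0],[0,0,0]]]'
```

```text
clock: 5.1
tcp_pos: [0.5365, 0.0258, 0.1063]
orientation: [-0.244, -3.131, -0.001]
contact_force: [-2.5, 0.9, 5.0]
grip_width: 0.0001
gripper_force: 3.0
clock: 5.6
tcp_pos: [0.5513, 0.0235, 0.1063]
orientation: [-0.244, -3.131, -0.001]
contact_force: [-3.2, 1.4, 4.8]
grip_width: 0.0
gripper_force: 3.0
```

```bash
python3 -m crank '[[[-0.3,0,0],[0,0,0]],[[-0.3,0,0],[0,0,0]],[[-0.3,0,0],[0,0,0]],[[-0.3,0,0],[0,0,0]],[[-0.3,0,0],[0,0,0]]]'
python3 -m crank '[[[-0.3,0,0],[0,0,0]],[[-0.3,0,0],[0,0,0]],[[-0.3,0,0],[0,0,0]],[[-0.3,0,0],[0,0,0]],[[-0.3,0,0],[0,0,0]]]'
python3 -m crank '[[[-0.3,0,0],[0,0,0]],[[-0.3,0,0],[0,0,0]],[[-0.3,0,0],[0,0,0]],[[-0.3,0,0],[0,0,0]],[[-0.3,0,0],[0,0,0]]]'
python3 -m crank '[[[-0.3,0,0],[0,0,0]],[[-0.3,0,0],[0,0,0]],[[-0.3,0,0],[0,0,0]],[[-0.3,0,0],[0,0,0]],[[-0.3,0,0],[0,0,0]]]'
python3 - <<'E'
from h import *
p,d=optics.grab_frame("side");cv2.imwrite("pics/s2.png",cv2.resize(p[110:310,250:530],None,fx=2.5,fy=2.5)[:,:,::-1])
E
```

```text
clock: 6.1
tcp_pos: [0.5661, 0.0212, 0.1063]
orientation: [-0.244, -3.131, -0.001]
contact_force: [-2.9, 2.3, 4.8]
grip_width: -0.0002
gripper_force: 3.0
clock: 6.6
tcp_pos: [0.581, 0.0189, 0.1063]
orientation: [-0.244, -3.131, -0.001]
contact_force: [-3.8, 0.4, 5.5]
grip_width: -0.0004
gripper_force: 3.0
clock: 7.1
tcp_pos: [0.5958, 0.0166, 0.1063]
orientation: [-0.244, -3.131, -0.001]
contact_force: [-2.3, 1.9, 5.5]
grip_width: 0.0003
gripper_force: 3.0
clock: 7.6
tcp_pos: [0.6106, 0.0143, 0.1063]
orientation: [-0.244, -3.131, -0.001]
contact_force: [-2.7, 1.6, 5.8]
grip_width: -0.0002
gripper_force: 3.0
```

View pics/s2.png

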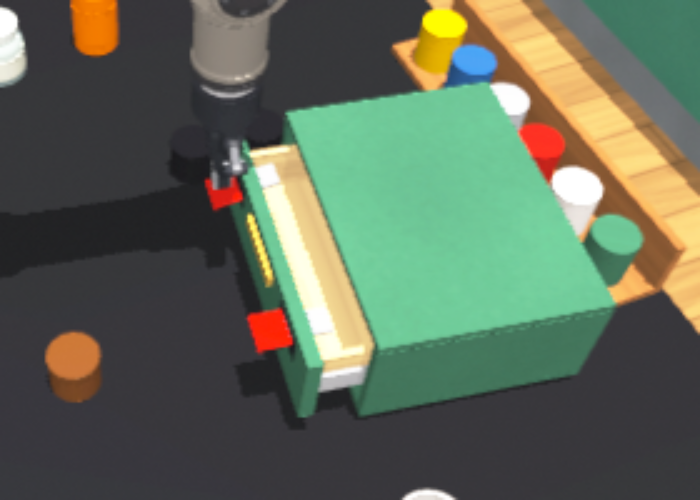

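The side view shows the drawer nearly in, with about 55 mm left, and the bench items undisturbed. I continue.

```bash
python3 -m crank '[[[-0.3,0,0],[0,0,0]],[[-0.3,0,0],[0,0,0]],[[-0.3,0,0],[0,0,0]],[[-0.3,0,0],[0,0,0]],[[-0.3,0,0],[0,0,0]]]'
python3 -m crank '[[[-0.3,0,0],[0,0,0]],[[-0.3,0,0],[0,0,0]],[[-0.3,0,0],[0,0,0]],[[-0.3,0,0],[0,0,0]],[[-0.3,0,0],[0,0,0]]]'
python3 -m crank '[[[-0.3,0,0],[0,0,0]],[[-0.3,0,0],[0,0,0]],[[-0.2,0,0],[0,0,0]],[[-0.2,0,0],[0,0,0]],[[-0.1,0,0],[0,0,0]]]'
python3 -m crank '[[[-0.1,0,0],[0,0,0]],[[-0.1,0,0],[0,0,0]],[[-0.1,0,0],[0,0,0]],[[-0.1,0,0],[0,0,0]],[[-0.1,0,0],[0,0,0]]]'
```

```text
clock: 8.15
tcp_pos: [0.6255, 0.012, 0.1064]
orientation: [-0.244, -3.131, -0.001]
contact_force: [-2.5, 2.1, 5.9]
grip_width: 0.0002
gripper_force: 3.0
clock: 8.65
tcp_pos: [0.6403, 0.0097, 0.1064]
orientation: [-0.244, -3.131, -0.001]
contact_force: [-2.8, 1.4, 4.7]
grip_width: -0.0
gripper_force: 3.0
clock: 9.15
tcp_pos: [0.6514, 0.008, 0.1064]
orientation: [-0.244, -3.132, -0.001]
contact_force: [-2.9, 2.4, 5.8]
grip_width: 0.0001
gripper_force: 2.9
clock: 9.65
tcp_pos: [0.6561, 0.0073, 0.1064]
orientation: [-0.244, -3.132, -0.001]
contact_force: [-2.6, 1.5, 5.9]
grip_width: -0.0003
gripper_force: 3.0
```

```bash
python3 -m crank '[[[-0.1,0,0],[0,0,0]],[[-0.1,0,0],[0,0,0]],[[-0.1,0,0],[0,0,0]],[[-0.1,0,0],[0,0,0]],[[-0.1,0,0],[0,0,0]]]'
python3 -m crank '[[[-0.1,0,0],[0,0,0]],[[-0.1,0,0],[0,0,0]],[[-0.1,0,0],[0,0,0]]]'
```

```text
clock: 10.15
tcp_pos: [0.6611, 0.0065, 0.1064]
orientation: [-0.244, -3.132, -0.001]
contact_force: [-1.5, 1.9, 5.6]
grip_width: -0.0001
gripper_force: 3.0
clock: 10.45
tcp_pos: [0.664, 0.006, 0.1064]
orientation: [-0.244, -3.132, -0.001]
contact_force: [-2.6, 1.3, 6.1]
grip_width: -0.0002
gripper_force: 3.0
```

```bash
python3 -m crank '[[[-0.1,0,0],[0,0,0]],[[-0.1,0,0],[0,0,0]],[[0,0,0],[0,0,0]]]'
python3 -m crank '[[[-0.1,0,0],[0,0,0]],[[-0.1,0,0],[0,0,0]],[[0,0,0],[0,0,0]]]'
```

```text
clock: 10.75
tcp_pos: [0.665, 0.0059, 0.1061]
orientation: [-0.244, -3.129, -0.001]
contact_force: [-5.7, 2.5, 6.4]
grip_width: 0.0004
gripper_force: 3.6
clock: 11.05
tcp_pos: [0.6652, 0.0059, 0.1059]
orientation: [-0.243, -3.126, -0.002]
contact_force: [-10.3, 2.6, 9.9]
grip_width: -0.0001
gripper_force: 6.1
```

It stopped at the predicted home position, with force rising to about 10 N. I ease off and lift straight up.

```bash
python3 -m crank '[[[0.25,0,0],[0,0,0]],[[0,0,-0.5],[0,0,0]],[[0,0,-0.8],[0,0,0]],[[0.1,0,-1],[0,0,0]],[[0.3,0,-2],[0,0,0]]]'
python3 -m crank '[[[0.5,0,-3],[0,0,0]],[[1,0,-4],[0,0,0]],[[3,0,-2],[0,0,0]],[[4,0,0],[0,0,0]],[[4,0,0],[0,0,0]]]'
python3 - <<'E'
from h import *
p,d=optics.grab_frame("side");q,e=optics.grab_frame("top")
cv2.imwrite("pics/s3.png",np.vstack([cv2.resize(p[110:310,250:530],None,fx=1.5,fy=1.5),cv2.resize(q[30:290,200:480],None,fx=1.5,fy=1.15)])[:,:,::-1])
E
```

```text
clock: 11.55
tcp_pos: [0.6614, 0.0052, 0.149]
orientation: [-0.245, -3.131, 0.002]
contact_force: [-0.1, 0.2, 0.4]
grip_width: -0.0002
gripper_force: 0.0
clock: 12.05
tcp_pos: [0.5381, 0.0247, 0.2407]
orientation: [0.246, 3.128, 0.001]
contact_force: [0.2, 1.3, -0.1]
grip_width: -0.0002
gripper_force: 0.0
```

View pics/s3.png

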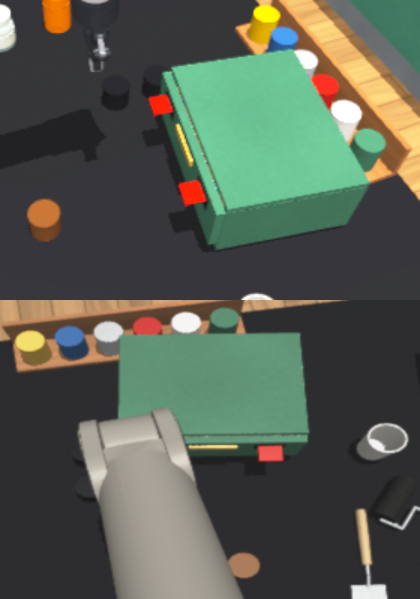

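Both views show the drawer shut against the cabinet, the levers up, the other things in place and the tool clear.

```bash
python3 -c "
from bench import r
print(r.hand_in())"
```

```text
the job is handed in; nothing more can be done
None
```

The left lever released the drawer. I pushed it gently fully home (about 10 N at the stop), let go and handed the job in at about 12 s; the tins are out of sight in the shut drawer, so I could not confirm they stayed upright.

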